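Close up the beads of a jade strand on the stringing board

ROBOT

A 6-joint arm with a two-finger parallel gripper is mounted at the origin on a cart in front of the work surface, level with it; the furniture and walls round the work are solid. World frame = base frame: x ahead of the robot, y to its left, z up, the work surface at z = 0. Lengths are in m, angles in rad, forces in N, time in s.
With the tool pointing down it reaches from about 0.3 to 1 m from the base axis. Payload 5.1 kg.
Tool frame: the origin (TCP) lies midway between the tips of the shut fingers; the grasp point (between the pads) lies 19 mm behind it (manip.pinch_z is the distance from the TCP to the grasp point, in m); x points along the fingers, z is the direction in which the jaws open and shut, and the axes are right-handed (so a half turn about x gives the same grasp; the last joint's range is limited). The gripper opens to 95 mm and grips with 3 to 60 N. Pads are 20 mm wide; open, the fingers measure 119 mm over their backs; the gripper's body (75 mm by 180 mm) begins 59 mm behind the grasp point.
Start: joints at [1.148, 0.124, 1.65, -0, 1.367, -0.083], TCP at [0.217, 0.613, 0.215] pointing down, gripper open.
Joint ranges: [-2.61, 2.61], [-1.02, 2.33], [0.03, 2.71], [-1.35, 4.49], [0.32, 2.68], [-2.91, 2.91]. Speed limits (rad/s): [2.57, 2.57, 3.14, 3.14, 3.14, 3.14].

INTERFACE

Orientations are given as a unit quaternion [w, x, y, z].
In Python, from rig import manip gives the robot as it stands. The module is installed in compiled form; this text tells all that it offers. Calls block until the motion is done:
- manip.movep(position, orientation): joint-space move of the TCP to a pose.
- manip.move_linear(position, frame=None, v=0.15, threshold=None): straight line of the TCP; frame=None keeps the orientation; v is the mean speed in m/s. With threshold (N) it stops when the force on the tool has changed by that much, and returns True; else False.
- manip.move_joints(angles): joint-space move.
- manip.open() and manip.grab(newtons=None): open the fingers fully, or close them until they stop; newtons is the grip in N (None keeps the last).
- manip.wait(seconds).
- manip.ik(position, orientation): joint angles nearest the present ones, or None.
- manip.read_camera(name): name is "scene" or "side" or "wrist"; returns (picture, depth): 420x560x3 uint8, red, green, blue; 420x560 float32, m along the optical axis (not along the pixel's ray), 0 where there is no reading.
- manip.camera_params(name): a dict with "fov_y" (degrees; the focal length in pixels is half the picture's height over the tangent of half this angle, whatever the lens; pixels are square), "cx", "cy" (the principal point, pixels), "R" (3x3) and "t" (3): a world point X has camera coordinates R X + t. Camera axes: x right, y down, z forward; pixel columns grow to the right and rows downward; lengths in m; the calibration is good to about 2 mm. A picture is of the moment at which its call begins: read the wrist's pose just before it. camera_params takes no time and is no camera call; for the wrist camera it gives the pose at the moment of the call.
A pose or a line that the arm cannot do raises manip.PlanningError and nothing moves.
- manip.finish_job(): hands the job in, once; it reports no verdict.
Readings, each from a call of its own:
- manip.get_t(): time.
- manip.get_joint_positions(): joint angles.
- manip.get_dq(): joint speeds.
- manip.get_joint_torque(): joint torques, N m.
- manip.get_tool_pos(): TCP position.
- manip.get_tool_rot(): TCP orientation.
- manip.get_wrist_force(): force on the tool from outside, world axes, zero at the start.
- manip.get_torque(): the same for the moment, N m.
- manip.get_grip_width(): finger opening in m.
Only numpy, scipy, OpenCV 4.12 (cv2) and the standard library are available. Lean on these libraries where they do the work, as an engineer would, in place of code of your own. Each camera call takes 0.05 s, during which the arm holds its last target. There are 200 camera calls.

TASK

The six round jade beads of a bracelet lie spread out in the U-shaped groove of the stringing board, three on each side of the round dish that holds the carved disc in the middle. On each side, put a fingertip behind the outermost bead and run it lightly along the groove, turning with the corner, pushing the beads gently ahead until they lie against the dish and one another without gaps, so that the strand's length can be read. Do not pick anything up, keep the beads in the groove and the disc in its dish, and leave the tweezers and the loupe alone.

Things in the scene. Friction and masses are not known exactly. Their poses are not given: they have to be found in the camera images.
- board: Grey bead stringing board, fixed, 301 x 166 mm, 13.5 mm high, with a U-shaped open groove (22.4 mm wide, floor at z = 4 mm, rim = board top at z = 13.5 mm) that ends on either side at the wall of a round dish in the middle of the U. Origin: on the table under the dish's centre; x points along the arms, away from the robot, y to the left along the base of the U, z up. Between the arms: a tool compartment.
- corner_left (a point): Centre of the left rounded corner of the U, at groove floor height: board x = 60, y = 66 mm. The groove's centre line runs from the dish's wall (outside at y = 31) straight along y at board x = 0 to y = 66, then on a quarter circle of radius 60 mm about this point to x = 60, y = 126, then straight along +x at y = 126 mm. Axes as the board's.
- corner_right (a point): Centre of the right rounded corner of the U, at groove floor height: board x = 60, y = -66 mm. The groove's right half is the mirror image of the left one. Axes as the board's.
- end_left (a point): Closed far end of the groove's left arm, on its centre line at floor height: board x = 124, y = 126 mm. The board's far edge is 6 mm beyond. Axes as the board's.
- end_right (a point): Closed far end of the groove's right arm, on its centre line at floor height: board x = 124, y = -126 mm. Axes as the board's.
- pendant: Carved jade disc, 52 mm across, 13 mm thick, scalloped rim, lying loose in the round dish at the middle of the U with 1 mm play; its top is at z = 17 mm. Origin: centre of its underside.
- bead_left_1: Round polished jade bead, 20 mm in diameter, about 13 g, lying in the left half of the groove, number 1 of 3 from the dish (on the U's base). Origin: its centre, 14 mm above the table; its axes turn as it rolls. Its top stands 10.5 mm above the board's; it rolls and slides when pushed, all three with under 2 N until stopped by the dish's wall, and stays where it is left.
- bead_left_2: Round polished jade bead, 20 mm in diameter, about 13 g, lying in the left half of the groove, number 2 of 3 from the dish (on the U's arm). Origin: its centre, 14 mm above the table; its axes turn as it rolls. Its top stands 10.5 mm above the board's; it rolls and slides when pushed, all three with under 2 N until stopped by the dish's wall, and stays where it is left.
- bead_left_3: Round polished jade bead, 20 mm in diameter, about 13 g, lying in the left half of the groove, number 3 of 3 from the dish (on the U's arm). Origin: its centre, 14 mm above the table; its axes turn as it rolls. Its top stands 10.5 mm above the board's; it rolls and slides when pushed, all three with under 2 N until stopped by the dish's wall, and stays where it is left.
- bead_right_1: Round polished jade bead, 20 mm in diameter, about 13 g, lying in the right half of the groove, number 1 of 3 from the dish (on the U's base). Origin: its centre, 14 mm above the table; its axes turn as it rolls. Its top stands 10.5 mm above the board's; it rolls and slides when pushed, all three with under 2 N until stopped by the dish's wall, and stays where it is left.
- bead_right_2: Round polished jade bead, 20 mm in diameter, about 13 g, lying in the right half of the groove, number 2 of 3 from the dish (on the U's arm). Origin: its centre, 14 mm above the table; its axes turn as it rolls. Its top stands 10.5 mm above the board's; it rolls and slides when pushed, all three with under 2 N until stopped by the dish's wall, and stays where it is left.
- bead_right_3: Round polished jade bead, 20 mm in diameter, about 13 g, lying in the right half of the groove, number 3 of 3 from the dish (on the U's arm). Origin: its centre, 14 mm above the table; its axes turn as it rolls. Its top stands 10.5 mm above the board's; it rolls and slides when pushed, all three with under 2 N until stopped by the dish's wall, and stays where it is left.
- tweezers: Steel tweezers, 126 x 14 x 9 mm, lying in the board's compartment; leave alone. Origin: centre of the underside, y along the length.
- loupe: Folded loupe, 24 x 36 x 16 mm, lying in the board's compartment; leave alone. Origin: centre of the underside.

How it is judged:
At the end, for the whole second after the job is handed in: On both sides bead 1 is against the dish (its centre at most 44.5 mm from the dish's; 41 mm is touching) and neighbouring beads touch (centres at most 23.5 mm apart, a gap of 3.5 mm); all beads rest in the groove (centres below 18 mm) and the disc lies flat in its dish (horizontal distance between each of bead_left_1, bead_right_1 and board below 0.0445 m and horizontal distance between bead_left_1 and bead_left_2 below 0.0235 m and horizontal distance between bead_left_2 and bead_left_3 below 0.0235 m and height (world z) of each of bead_left_1, bead_left_2, bead_left_3, bead_right_1, bead_right_2, bead_right_3 below 0.018 m and linear speed of each of bead_left_1, bead_left_2, bead_left_3, bead_right_1, bead_right_2, bead_right_3, pendant below 0.01 m/s and horizontal distance between bead_right_1 and bead_right_2 below 0.0235 m and horizontal distance between bead_right_2 and bead_right_3 below 0.0235 m and distance between pendant and board below 0.0075 m and angle between pendant's own z axis and vertical below 0.15 rad).
It fails at once if a bead is lifted or comes out of the groove (height (world z) of any of bead_left_1, bead_left_2, bead_left_3, bead_right_1, bead_right_2, bead_right_3 above 0.021 m).
It fails at once if the carved disc is lifted out of its dish (height (world z) of pendant above 0.01 m or angle between pendant's own z axis and vertical above 0.4 rad).
It fails at once if a finger presses hard on a bead or on the disc (over 25 N) (contact force between the fingers and bead_left_1 above 25 N or contact force between the fingers and bead_left_2 above 25 N or contact force between the fingers and bead_left_3 above 25 N or contact force between the fingers and bead_right_1 above 25 N or contact force between the fingers and bead_right_2 above 25 N or contact force between the fingers and bead_right_3 above 25 N or contact force between the fingers and pendant above 25 N).
It fails at once if the fingers press hard on the board (over 25 N) (contact force between the fingers and board above 25 N).
It fails at once if the tweezers or the loupe are moved by more than 15 mm (distance of any of tweezers, loupe from where it was at the start of the episode above 0.015 m).
It also fails if it takes over 62 s, if anything falls off the work surface, if the arm or the gripper's body presses on something with over 40 N, if the wrist force passes 120 N, or if a joint passes its speed limit or range.

## Working session

There is one attempt and no reset: what is moved stays moved. The work goes in short steps, each a Python script; the robot and the scene stay as the last script left them, time stands still between calls to the robot, and variables do not carry over. Pictures are saved under pics/ and viewed, about 8 in all and at most 12, crops included, and the job is handed in when it is done.

```bash
mkdir -p pics; ls
python3 - <<'E'
from rig import manip as m
import cv2,numpy as np
for n in ["scene","side","wrist"]:
    p,d=m.read_camera(n);c=m.camera_params(n)
    np.savez(f"pics/{n}0.npz",p=p,d=d,R=c["R"],t=c["t"],f=c["fov_y"],cx=c["cx"],cy=c["cy"])
    cv2.imwrite(f"pics/{n}0.png",p[:,:,::-1])
    print(n,c)
print(m.get_t(),m.get_tool_pos(),m.get_tool_rot(),m.get_grip_width(),m.pinch_z)
E
```

```text
pics
scene {'fov_y': 52.17872152127664, 'cx': 278.03666062883786, 'cy': 201.5372267100082, 'R': array([[ 0.82321901, -0.56762128,  0.0107952 ],
       [-0.32393053, -0.48524121, -0.81216376],
       [ 0.46623972,  0.66509176, -0.58332965]]), 't': array([-0.42676951,  0.26309122,  0.5750726 ])}
side {'fov_y': 52.336812358120454, 'cx': 283.9321609684991, 'cy': 209.4222749725219, 'R': array([[ 0.98035208, -0.19708893,  0.00810882],
       [-0.09697985, -0.517375  , -0.85024586],
       [ 0.17176935,  0.8327539 , -0.52632331]]), 't': array([-0.51491912,  0.14194935,  0.74541967])}
wrist {'fov_y': 64.14786936028392, 'cx': 281.78325847970984, 'cy': 211.93201261959945, 'R': array([[ 0.33439274,  0.94243268, -0.00145926],
       [ 0.9143914 , -0.32406749,  0.24262859],
       [ 0.22818821, -0.08246758, -0.97011816]]), 't': array([-0.64938703, -0.02709823,  0.3900235 ])}
0.15 [0.21646119 0.61237055 0.21368076] [ 0.57685431 -0.40855474  0.57782647  0.40796899] 0.09488888892681237 0.0188
```

View pics/scene0.png

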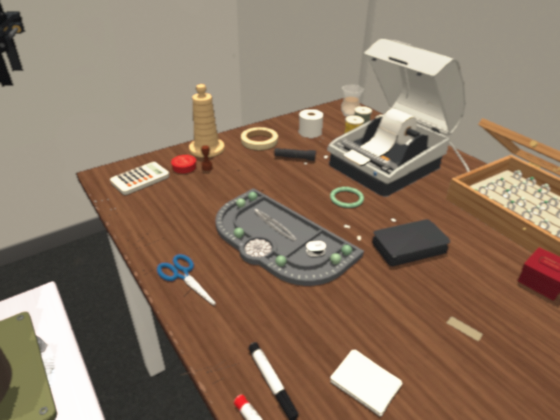

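The scene view shows the grey board around (285,240), the disc at (258,247) and the arm ends near (255,197) and (350,262). The green beads are visible in it. Next I'll localise the board roughly and bring the wrist camera above it.

```bash
cat > h.py <<'E'
import numpy as np, cv2
from scipy.spatial.transform import Rotation as Ro
from rig import manip as m
def ray(c,u,v,z):
    f=210/np.tan(np.radians(c["fov_y"])/2)
    u,v=np.atleast_1d(u),np.atleast_1d(v)
    d=np.c_[(u-c["cx"])/f,(v-c["cy"])/f,np.ones(len(u))]@c["R"]
    o=-c["R"].T@c["t"]
    return o+d*((z-o[2])/d[:,2])[:,None]
def quat(yaw):  # tool down, jaw (tool z) horizontal along direction yaw
    z=np.array([np.cos(yaw),np.sin(yaw),0]);x=np.array([0,0,-1.]);y=np.cross(z,x)
    q=Ro.from_matrix(np.c_[x,y,z]).as_quat()
    return [q[3],q[0],q[1],q[2]]
def rot(q): return Ro.from_quat([q[1],q[2],q[3],q[0]]).as_matrix()
E
python3 - <<'E'
from h import *
c=m.camera_params("scene")
P=ray(c,[258,255,352],[247,197,262],.015);print(P)
w=m.camera_params("wrist");o=-w["R"].T@w["t"]
T=rot(m.get_tool_rot());print("T",T.round(2),"cam in tool",T.T@(o-m.get_tool_pos()),"fwd in tool",T.T@w["R"][2])
for yaw in np.arange(-3,3.2,.5):
    print(yaw, m.ik([P[0,0],P[0,1],.1],quat(yaw)))
E
```

```text
[[ 0.4848189   0.0177505   0.015     ]
 [ 0.56682264  0.1591055   0.015     ]
 [ 0.60388272 -0.11095481  0.015     ]]
T [[-0.   -0.94  0.33]
 [-0.    0.33  0.94]
 [-1.    0.   -0.  ]] cam in tool [-0.17030799  0.06758971  0.00025285] fwd in tool [ 9.70091134e-01 -2.42740951e-01 -1.47002886e-04]
-3.0 None
-2.5 [-7.41124355e-02 -1.45486744e-01  2.11783283e+00 -4.44089210e-16
  1.16924657e+00  2.42588756e+00]
-2.0 [-7.41124355e-02 -1.45486744e-01  2.11783283e+00 -4.44089210e-16
  1.16924657e+00  1.92588756e+00]
-1.5 [-7.41124355e-02 -1.45486744e-01  2.11783283e+00 -4.44089210e-16
  1.16924657e+00  1.42588756e+00]
-1.0 [-7.41124355e-02 -1.45486744e-01  2.11783283e+00 -4.44089210e-16
  1.16924657e+00  9.25887565e-01]
-0.5 [-7.41124355e-02 -1.45486744e-01  2.11783283e+00 -4.44089210e-16
  1.16924657e+00  4.25887565e-01]
0.0 [-7.41124355e-02 -1.45486744e-01  2.11783283e+00 -4.44089210e-16
  1.16924657e+00 -7.41124355e-02]
0.5 [-7.41124355e-02 -1.45486744e-01  2.11783283e+00 -4.44089210e-16
  1.16924657e+00 -5.74112435e-01]
1.0 [-7.41124355e-02 -1.45486744e-01  2.11783283e+00 -4.44089210e-16
  1.16924657e+00 -1.07411244e+00]
1.5 [-7.41124355e-02 -1.45486744e-01  2.11783283e+00 -4.44089210e-16
  1.16924657e+00 -1.57411244e+00]
2.0 [-7.41124355e-02 -1.45486744e-01  2.11783283e+00 -4.44089210e-16
  1.16924657e+00 -2.07411244e+00]
2.5 [-7.41124355e-02 -1.45486744e-01  2.11783283e+00 -4.44089210e-16
  1.16924657e+00 -2.57411244e+00]
3.0 None
```

Run:
```python
from h import *
m.grab(20)
m.movep([.600,.033,.175],quat(1.708))
c=m.camera_params("wrist");p,d=m.read_camera("wrist")
cv2.imwrite("pics/w1.png",p[:,:,::-1]);np.savez("pics/w1.npz",p=p,d=d,**c)
print(m.get_t(),m.get_tool_pos(),m.get_grip_width(),m.get_wrist_force())
```

```text
4.1833 [0.60000954 0.03372831 0.17506879] 0.0005672889769996759 [ 0.97202892 -0.07738799  0.25945334]
```

View pics/w1.png

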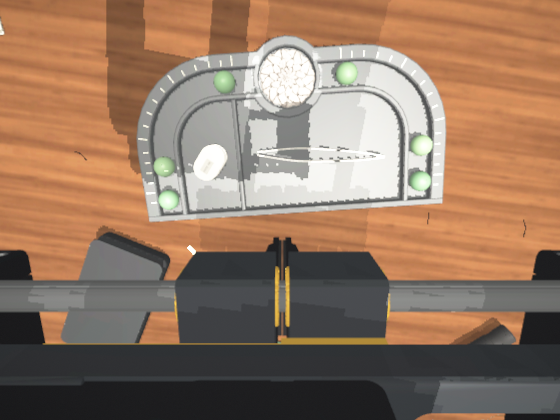

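The wrist view shows the whole board. The disc is at (287,75). The left beads are at (347,72), (421,145) and (420,181); the right beads are at (224,82), (165,167) and (169,200). The far corners are at (442,202) and (150,221).

```bash
cat >> h.py <<'E'
def beads(p,c,roi=None,amin=60):
    h=cv2.cvtColor(p,cv2.COLOR_RGB2HSV)
    k=cv2.inRange(h,(35,45,50),(85,255,255))
    k=cv2.morphologyEx(k,cv2.MORPH_OPEN,np.ones((3,3)))
    cs,_=cv2.findContours(k,cv2.RETR_EXTERNAL,cv2.CHAIN_APPROX_NONE)
    out=[]
    for q in cs:
        if cv2.contourArea(q)<amin: continue
        (u,v),r=cv2.minEnclosingCircle(q); out.append((u,v,r,cv2.contourArea(q)))
    return np.array(out)
E
python3 - <<'E'
from h import *
z=np.load("pics/w1.npz");p=z["p"];c={k:z[k] for k in ["fov_y","cx","cy","R","t"]}
b=beads(p,c);print(b.round(1))
B=ray(c,b[:,0],b[:,1],.014);print(B.round(4))
g=cv2.cvtColor(p,cv2.COLOR_RGB2HSV)
# board mask: low saturation, largest component containing the board, table excluded
k=((g[:,:,1]<75)|cv2.inRange(g,(35,45,50),(85,255,255)).astype(bool)).astype(np.uint8)*255; k[232:]=0
k=cv2.morphologyEx(k,cv2.MORPH_OPEN,np.ones((5,5)))
cs,_=cv2.findContours(k,cv2.RETR_EXTERNAL,cv2.CHAIN_APPROX_NONE)
q=max(cs,key=cv2.contourArea);o=p.copy();cv2.drawContours(o,[q],-1,(255,0,0),1)
np.save("pics/cont.npy",q[:,0])
W=ray(c,q[:,0,0],q[:,0,1],.0135)[:,:2].astype(np.float32)
print("rect",cv2.minAreaRect(W*1000))
# pendant: bright, low-sat blob
k2=cv2.inRange(p[:130,240:335],(150,140,120),(255,255,255));k2=cv2.morphologyEx(k2,cv2.MORPH_CLOSE,np.ones((9,9)));k2=cv2.morphologyEx(k2,cv2.MORPH_OPEN,np.ones((21,21)))
c2,_=cv2.findContours(k2,cv2.RETR_EXTERNAL,cv2.CHAIN_APPROX_NONE)
e=max(c2,key=cv2.contourArea);(u,v),r=cv2.minEnclosingCircle(e);u+=240;print("pend",u,v,r,ray(c,u,v,.017),ray(c,u+r,v,.017))
cv2.circle(o,(int(u),int(v)),int(r),(0,0,255),1)
for x in b: cv2.circle(o,(int(x[0]),int(x[1])),int(x[2]),(255,0,255),1)
cv2.imwrite("pics/o1.png",cv2.resize(o[20:240,120:460,::-1],None,fx=2.3,fy=2.3))
E
```

```text
[[168.5 199.    9.9 100.5]
 [419.5 180.   10.3 135. ]
 [163.7 165.9  10.6 295.5]
 [419.5 144.5  10.1 102. ]
 [223.9  81.3  11.4 347. ]
 [346.3  72.9  11.5 354.5]]
[[ 0.6176 -0.0792  0.014 ]
 [ 0.5642  0.1673  0.014 ]
 [ 0.5849 -0.0857  0.014 ]
 [ 0.5302  0.1591  0.014 ]
 [ 0.4988 -0.0344  0.014 ]
 [ 0.476   0.0769  0.014 ]]
rect ((533.4915161132812, 32.32072448730469), (165.0375213623047, 300.00384521484375), 11.631038665771484)
pend 287.0 88.0 62.369964599609375 [[0.49690045 0.02446033 0.017     ]] [[0.48902248 0.08159235 0.017     ]]
```

View pics/o1.png

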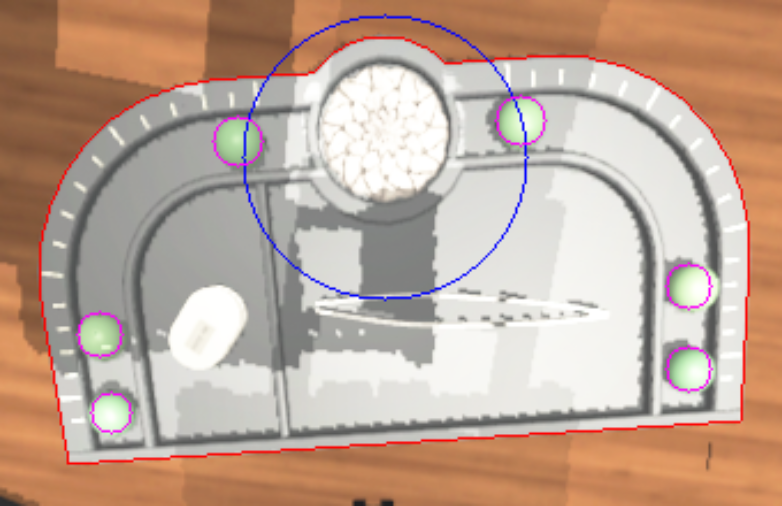

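The outline fits: 165 x 300 mm against 166 x 301 expected. The disc circle picked up the wrong blob, so I won't use it. I'll check the beads in the board frame against the groove's centre line, then push the left side.

```bash
cat >> h.py <<'E'
A=np.radians(11.63); BX=np.array([np.cos(A),np.sin(A)]); BY=np.array([-BX[1],BX[0]])
O=np.array([.5335,.0323])-.047*BX
def tob(P): d=np.atleast_2d(P)[:,:2]-O; return np.c_[d@BX,d@BY]*1000
def path(s,side):  # s mm along the centre line from the dish centre -> world xy, tangent yaw (towards increasing s)
    L=np.pi/2*60
    if s<66: x,y,tx,ty=0,s,0,1
    elif s<66+L:
        a=(s-66)/60; x,y,tx,ty=60-60*np.cos(a),66+60*np.sin(a),np.sin(a),np.cos(a)
    else: x,y,tx,ty=60+s-66-L,126,1,0
    y*=side;ty*=side
    return O+(x*BX+y*BY)/1000, np.arctan2(*(tx*BX+ty*BY)[::-1])
def tool(s,side):  # jaw across the groove
    xy,t=path(s,side)
    y=t-side*np.pi/2   # jaw axis normal to the tangent
    return xy,quat((y+np.pi) % (2*np.pi)-np.pi),y
E
python3 - <<'E'
from h import *
z=np.load("pics/w1.npz");c={k:z[k] for k in ["fov_y","cx","cy","R","t"]}
b=beads(z["p"],c);print(tob(ray(c,b[:,0],b[:,1],.014)).round(1))
print("disc",tob(ray(c,287,76,.017)).round(1))
for side in (1,-1):
    for s in (229,195,165,130,100):
        xy,q,y=tool(s,side);J=m.ik([*xy,.016],q);print(side,s,xy.round(3),round(y,2),None if J is None else np.round(J,2))
E
```

```text
[[ 106.9 -126.2]
 [ 104.2  126.1]
 [  73.5 -125.9]
 [  69.4  124.9]
 [  -0.5  -58.3]
 [  -0.3   55.3]]
disc [[-0.8  0.3]]
1 229 [0.588 0.172] -1.37 [ 0.2   0.24  1.87 -0.    1.03  1.57]
1 195 [0.555 0.165] -1.37 [ 0.2   0.18  1.95 -0.    1.01  1.56]
1 165 [0.525 0.159] -1.37 [ 0.2   0.11  2.02 -0.    1.    1.56]
1 130 [0.494 0.145] -0.86 [ 0.18  0.04  2.1  -0.    1.    1.05]
1 100 [0.477 0.121] -0.36 [ 0.14 -0.01  2.15 -0.    1.    0.5 ]
-1 229 [ 0.639 -0.075] 1.77 [-0.2   0.3   1.8  -0.    1.04 -1.97]
-1 195 [ 0.606 -0.081] 1.77 [-0.22  0.24  1.88 -0.    1.02 -2.  ]
-1 165 [ 0.576 -0.088] 1.77 [-0.24  0.18  1.94 -0.    1.01 -2.02]
-1 130 [ 0.542 -0.087] 1.27 [-0.26  0.11  2.02 -0.    1.   -1.53]
-1 100 [ 0.516 -0.071] 0.77 [-0.24  0.06  2.08 -0.    1.   -1.01]
```

All six beads lie within about 1 mm of the expected centre line, so the board pose is good. Pushing the left side first, with the tip 3 mm above the board's top, which is still below the beads' upper half.

```bash
cat >> h.py <<'E'
def push(side,s0,s1,send,off=0.,Z=.0165):
    xy,q,_=tool(s0,side)
    if off: # alternative half turn
        q=quat(tool(s0,side)[2]+off)
    Q=lambda s: quat(tool(s,side)[2]+off)
    m.movep([*xy,.09],Q(s0))
    if m.move_linear([*xy,Z],v=.06,threshold=4): print("touch on descent",m.get_tool_pos()); return
    f0=np.array(m.get_wrist_force());print("start",m.get_t(),m.get_tool_pos().round(4),f0.round(2))
    for s in [162]+list(np.arange(152,s1,-10))+[s1]:
        xy,_,_=tool(s,side)
        r=m.move_linear([*xy,Z],Q(s),v=.05,threshold=8)
        f=np.array(m.get_wrist_force())-f0
        print(s,r,f.round(2))
        if r: return
    for s in np.arange(s1-1,send,-1):
        xy,_,_=tool(s,side)
        r=m.move_linear([*xy,Z],Q(s),v=.02,threshold=3)
        f=np.array(m.get_wrist_force())-f0;print(s,r,f.round(2))
        if r or np.linalg.norm(f[:2])>2.5: break
    print(m.get_t(),m.get_tool_pos().round(4))
E
python3 - <<'E'
from h import *
push(1,232,106,98)
E
```

```text
start 8.3417 [0.5915 0.1729 0.0171] [0.98 1.31 0.27]
162 False [-0.64 -0.85  0.21]
152 False [-1.5  -1.28 -0.87]
142 False [-0.44 -1.54  0.21]
132 False [-0.4  -1.87 -0.8 ]
122 False [-1.61 -2.    0.3 ]
112 False [-1.55 -0.99  0.59]
106 False [-0.8  -1.45  0.08]
105 False [-0.64 -0.4   0.63]
104 False [-0.86 -1.1   0.32]
103 False [-1.53 -1.96 -1.38]
102 False [-0.98 -1.26  0.1 ]
101 False [-0.84 -1.52 -0.77]
100 False [-0.39 -1.75 -0.18]
99 False [ 0.03  0.2  -0.2 ]
13.6583 [0.4768 0.1202 0.0167]
```

```bash
cat >> h.py <<'E'
def look(n):
    m.movep([.600,.033,.175],quat(1.708))
    c=m.camera_params("wrist");p,d=m.read_camera("wrist")
    cv2.imwrite(f"pics/{n}.png",cv2.resize(p[20:240,120:460,::-1],None,fx=2.3,fy=2.3))
    b=beads(p,c);print(m.get_t());print(np.c_[b,tob(ray(c,b[:,0],b[:,1],.014))].round(1))
E
python3 - <<'E'
from h import *
xy,q,_=tool(108,1);m.move_linear([*xy,.018],v=.08)
m.move_linear([*xy,.08],v=.15)
look("w2")
E
```

```text
16.475
[[ 1.687e+02  1.996e+02  9.900e+00  9.950e+01  1.065e+02 -1.262e+02]
 [ 1.640e+02  1.670e+02  1.040e+01  2.990e+02  7.370e+01 -1.260e+02]
 [ 2.245e+02  8.200e+01  1.150e+01  3.480e+02 -5.000e-01 -5.810e+01]
 [ 3.744e+02  7.210e+01  1.150e+01  1.650e+02  2.000e-01  8.060e+01]
 [ 3.410e+02  7.200e+01  2.110e+01  5.285e+02 -1.900e+00  4.990e+01]]
```

View pics/w2.png

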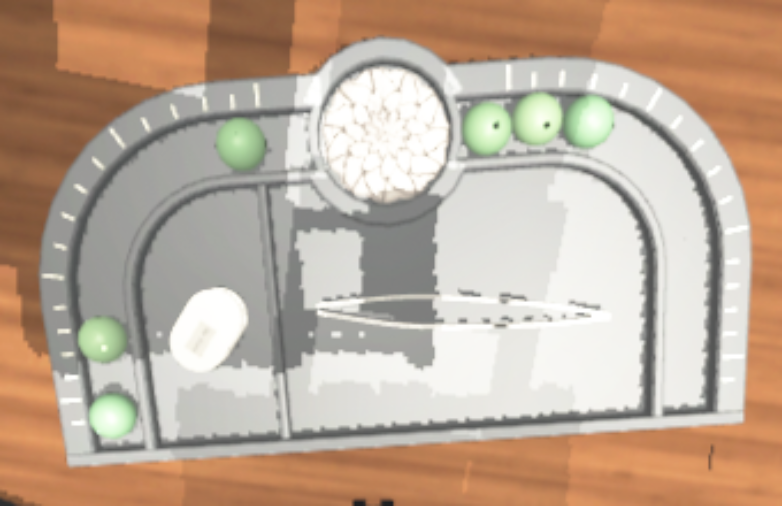

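The three left beads lie in contact against the dish, at crop (487,128), (538,120) and (589,122), with bead 3 at y≈80.6 mm where 81 means fully closed. Now the right side.

Run:
```python
from h import *
push(-1,236,106,98)
xy,q,_=tool(108,-1);m.move_linear([*xy,.018],v=.08)
m.move_linear([*xy,.08],v=.15)
look("w3")
```

```text
start 18.475 [ 0.6463 -0.0733  0.0171] [ 0.17  0.23 -0.17]
162 False [-0.6  -0.41 -0.31]
152 False [-0.64 -0.3   0.13]
142 False [-0.52 -0.33  0.5 ]
132 False [-1.12 -0.69  0.15]
122 False [0.33 0.25 0.5 ]
112 False [-0.31  0.48  0.89]
106 False [-0.33 -0.03 -0.3 ]
105 False [-0.09 -0.28  0.67]
104 False [-0.45  0.22  0.17]
103 False [-0.63 -0.53 -0.08]
102 False [-0.57 -0.01  0.8 ]
101 False [ 0.77 -0.08  0.26]
100 False [ 0.38 -1.26  0.37]
99 False [ 1.66 -1.27  0.61]
23.875 [ 0.5163 -0.071   0.0168]
25.5
[[ 1.990e+02  8.650e+01  1.120e+01  3.445e+02  6.000e-01 -8.180e+01]
 [ 2.320e+02  8.200e+01  2.140e+01  7.020e+02 -1.200e+00 -5.090e+01]
 [ 3.745e+02  7.330e+01  1.170e+01  1.745e+02  2.000e-01  8.040e+01]
 [ 3.415e+02  7.350e+01  2.130e+01  5.320e+02 -1.600e+00  5.020e+01]]
```

View pics/w3.png

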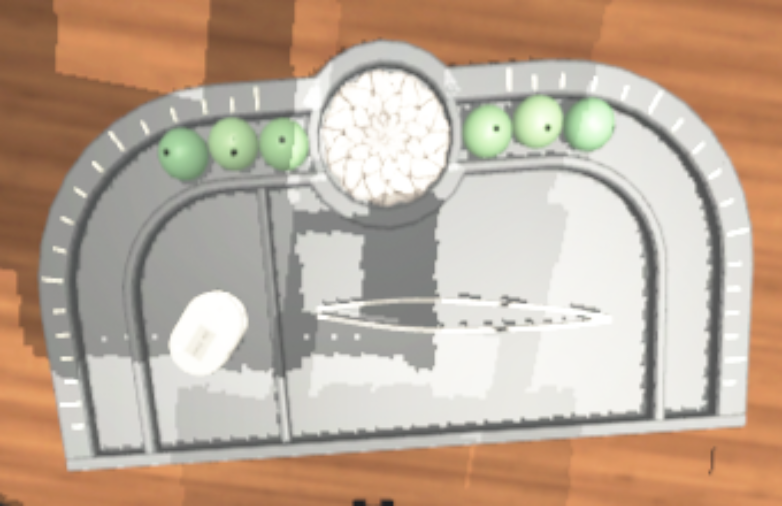

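Both strands are closed up. The right beads are at crop (286,143), (234,143) and (184,153). The outermost beads are at |y| = 80.4 mm (left) and 81.8 mm (right), against 81 mm for full contact, which leaves at most about 1 mm of total slack per side. The disc, tweezers and loupe look unmoved, so I'm handing in.

Run:
```python
from h import *
m.finish_job();print(m.get_t())
```

```text
the job is handed in; nothing more can be done
the job is handed in; nothing more can be done
```

I pushed both strands along the groove until the beads lay against the dish and each other, and handed the job in at about 25.5 s. I used shut fingertips held 3 mm above the board's top and turned them with the corner. `finish_job` reports no verdict, so I can't confirm the pass.

**Last checks (wrist picture after both pushes):**
- **Beads:** all six are in the groove. The outermost beads are at |y| = 80.4 mm (left) and 81.8 mm (right), where 81 mm is full contact. That leaves about 1 mm of slack per side at most, inside the limits.
- **Other items:** the disc, tweezers and loupe look unmoved by eye. I did not measure them.
- **Forces:** readings taken between moves stayed within about 3 N, with noise around 1–2 N.

**Checks that failed or were limited:**
- **No contact stop:** I expected a rise in force when the beads met the dish. Neither 3 N stop tripped before the planned end of the push, so contact was judged from the pictures alone.
- **Disc fit:** my automatic circle fit of the disc picked up the wrong blob. I used the board outline instead (165 x 300 mm against 166 x 301 expected), and the disc centre I read by eye agreed with it to 1 mm.
- **Touching beads:** the colour mask merged beads 1 and 2 on each side. Their separate positions come from the picture and the total span, not from individual fits.

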